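# Hang a rinsed square bottle on its draining peg

### The job

Hang the rinsed square bottle up to drain on the slim blue peg of the rack. Lay it gently on its side on the black mat and let go to change your grip, then lower it mouth-down over the peg until you feel its rim come to rest on the orange support clip, without dropping or forcing it, and only then let go, leaving it standing straight. Leave the two beakers, the screw cap and the tin as they are.

Things in the scene. Friction and masses are not known exactly. Their poses are not given: they have to be found in the camera images.
- bottle: rinsed empty white plastic bottle, 30 to 65 g, upright on the mat. Square body 46 x 46 mm, flat sides up to 86 mm, then a round neck 34 mm wide with a blue ring, open rim at 108 mm; bore 27 mm through the neck, hollow to 3 mm above the base. Origin: centre of the base's underside; z from base to mouth, x and y square to the sides. Lying, its axis is 23 mm up and it does not roll
- bottle_rim (a point): centre of the bottle's open mouth, in the plane of the rim, 108 mm from the base; same axes as the bottle
- slim_peg: free peg, upright in any of the three places: blue stem 23 mm in diameter, tapering in its last 11 mm to a flat tip 12 mm wide, 100 mm above the origin. A round orange clip, 44 mm wide and 8 mm thick, grips the stem (holds over 50 N); its flat top, where the rim must rest, is anywhere 18 to 44 mm above the origin and is not reported. Origin: underside of its foot, 16 mm above the bench; z up
- slim_peg_tip (a point): centre of the slim peg's tip, on its axis, 100 mm above the peg's origin, 116 mm above the bench; z up
- mat: flat black rubber mat fixed to the bench, 250 x 250 mm and 4 mm thick; origin: centre of its underside, on the bench; x and y along its sides, z up
- rack: fixed grey draining tray, 140 mm (its x) by 330 mm (its y), deck 16 mm and rim 24 mm above the bench; origin: centre of its underside; three pegs stand on its middle line at y = -100, 0 and +100 mm
- beaker1: bystander: amber glass beaker hanging upside down on a stout white peg of the rack; 54 mm wide at its mouth, which is down, 56 mm high, its top 80 mm above the bench; origin: centre of its mouth; z up
- beaker2: bystander: green glass beaker of the same size on the other stout white peg; origin: centre of its mouth, which is down; z up
- cap: bystander: the bottle's blue screw cap lying on the mat, 40 mm in diameter, 21 mm high; origin: centre of its underside
- tin: bystander: flat round tin with a white lid lying on the mat, 62 mm in diameter, 21 mm high; origin: centre of its underside; it and the cap lie near the mat's +x edge (away from the robot), either one to the left
Not all that is in view belongs to the job. What is shaped like the bottle but red is not meant.

How it is judged:
By the outcome, as a careful person would: the job done as asked, in the order asked, and still so for the second after the job is handed in, with the robot touching nothing.
It also fails if it takes over 61 s, if anything falls off the work surface, if the arm or the gripper's body presses on something with over 40 N, if the wrist force passes 120 N, or if a joint passes its speed limit or range.

### The arm

A 7-joint arm with a two-finger parallel gripper is mounted at the origin on the work surface. World frame = base frame: x ahead of the robot, y to its left, z up, the work surface at z = 0. Lengths are in m, angles in rad, forces in N, time in s.
With the tool pointing down it reaches from about 0.4 to 0.85 m from the base axis. Payload 10.4 kg.
Tool frame: the origin (TCP) lies at the very end of the fingers, on their centre line; the grasp point (between the pads) lies 19 mm behind it; z points along the fingers, y is the line along which they close (so a half turn about z gives the same grasp; the last joint's range is limited). The gripper opens to 87 mm and grips with 3 to 60 N. Pads are 19 mm wide; open, the fingers measure 117 mm over their backs; the gripper's body (75 mm by 190 mm) begins 51 mm behind the grasp point.
Start: joints at [1.144, 0.332, -0.065, 1.46, 0.022, 1.35, -0.088], TCP at [0.246, -0.575, 0.223] pointing down, gripper open.
Joint ranges: [-2.6, 2.6], [-0.5, 2.12], [-1.47, 1.34], [0.16, 2.42], [-1.27, 4.41], [0.06, 2.06], [-2.6, 2.6]. Speed limits (rad/s): [2.22, 2.22, 2.79, 2.79, 3.14, 3.14, 3.14].

### API

Orientations are given as a unit quaternion [x, y, z, w].
In Python, from bench import read_state, cams, workorder gives the robot as it stands.
- The arm moves only by the shell command python3 -m crank 'ROWS' [FORCE]. ROWS is text: rows parted by semicolons, each of 5 numbers parted by spaces: the shift along the tool's x, y, z scaled (see below), then the turn about the tool's z scaled (see below), then the opening, from -1 (shut) to 1 (fully open). In form: dx dy dz yaw jaw; .... A call has 1 to 10 rows; each row shifts and turns the commanded pose from where the row before left it, along the tool's axes as they then stand; what a row does not reach is not made up. The controller multiplies each number of a shift by 200 mm and each number of a turn by 90 degrees. A row lasts 1/10 s, in which the tool goes at most 50 mm and 8.59 degrees, less where a joint would pass 70% of its speed; a pose out of reach is approached as far as the arm can. A call with a number of a shift or a turn outside -1 to 1 is refused whole. A call with a gripper value outside its range is refused whole. The fingers move at their own pace and stop on an object; FORCE is the grip in N (left out, the last holds). Time passes only in rows, so rows that do not move let the fingers close. It gives the time, the measured TCP pose, the force, the opening and the grip force at its end, in the units of the state.
- read_state(): the state, without advancing time (a new reading comes with each control period).
- cams.camera(name): name is "scene" or "top" or "wrist"; returns a dict with "img" (480x640x3 uint8, blue, green, red), "K" (3x3 intrinsics, pixels), "xyz" and "attitude" of the camera in the world; the wrist camera has in their place "mount" (4x4, takes a point from camera to tool coordinates, whose origin is the TCP and whose axes are the flange's). Camera axes: x right, y down, z forward; pixel columns grow to the right and rows downward; lengths in m; the calibration is good to about 2 mm. A picture is of the moment at which its call begins: read the wrist's pose just before it. There is no depth.
- workorder.close_job(): hands the job in; it is judged then, once.
The state is a dict: "time": time; "joint_positions": joint angles; "joint_vel": joint speeds; "joint_torque": joint torques, N m; "ee_pos": TCP position; "eef_rot": TCP orientation; "ft_force": force on the tool from outside, world axes, zero at the start; "torque": the same for the moment, N m; "width": finger opening in m; "grip_force": force on a finger pad.
Only numpy, scipy, OpenCV 4.12 (cv2) and the standard library are available. Lean on these libraries where they do the work, as an engineer would, in place of code of your own. Each camera call takes 0.05 s, during which the arm holds its last target. There are 200 camera calls.

## Working session

There is one attempt and no reset: what is moved stays moved. The work goes in short steps, Python scripts to look and compute and a shell command to move; the robot and the scene stay as the last step left them, time stands still between calls to the robot, and variables do not carry over. Pictures are saved under pics/ and viewed, at most 10 in all, crops included, and the job is handed in when it is done.

```bash
ls; mkdir -p pics
python3 - <<'E'
from bench import read_state,cams
import cv2,numpy as np
s=read_state();print(s)
for n in("scene","top"):
    c=cams.camera(n);cv2.imwrite(f"pics/{n}1.png",c["img"]);print(n,c["K"],c["xyz"],c["attitude"])
c=cams.camera("wrist");print(c["mount"],c["K"])
E
```

```text
pics
{'time': 0.0, 'joint_positions': array([ 1.14440816,  0.33287326, -0.064701  ,  1.46091726,  0.02157485,
        1.34992721, -0.08848119]), 'joint_vel': array([ 1.55336793e-03, -8.86533036e-04,  1.23289316e-03,  8.23322908e-05,
        9.49420592e-04,  1.27458912e-04,  1.65077598e-03]), 'joint_torque': array([-1.23149137e-03, -6.23253036e+01,  2.36461748e-02, -3.89905572e+01,
       -6.15658960e-02,  3.99128767e-02,  1.31387437e-04]), 'ee_pos': array([ 0.24541578, -0.57437924,  0.22176457]), 'eef_rot': array([ 9.79684794e-01,  2.00542247e-01, -1.63940871e-04, -6.96364121e-04]), 'ft_force': array([ 0.65831949, -0.42572901, -0.63580845]), 'torque': array([ 0.01940941, -0.03129296, -0.00403683]), 'grip_force': 0.0, 'width': 0.086905344504431}
scene [[553.11412108   0.         315.41049996]
 [  0.         553.11412108 243.0878222 ]
 [  0.           0.           1.        ]] [1.17720989 0.49652449 0.87195655] [ 0.40537601  0.83991789 -0.32033165 -0.16612001]
top [[450.24851658   0.         315.47814394]
 [  0.         450.24851658 244.21095515]
 [  0.           0.           1.        ]] [0.49722247 0.08871373 1.1080236 ] [ 0.71224906 -0.70004119  0.03792045 -0.03472229]
[[-6.77741147e-04 -9.56131131e-01 -2.92938221e-01  8.05008963e-02]
 [ 9.99999613e-01 -8.12593223e-04  3.38654314e-04 -1.47563782e-03]
 [-5.61837546e-04 -2.92937878e-01  9.56131311e-01 -1.61113237e-01]
 [ 0.00000000e+00  0.00000000e+00  0.00000000e+00  1.00000000e+00]] [[334.15507822   0.         320.19520465]
 [  0.         334.15507822 244.64079514]
 [  0.           0.           1.        ]]
```

View pics/scene1.png

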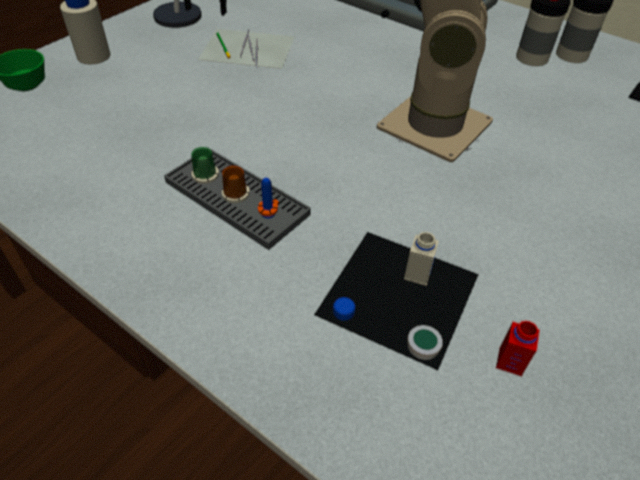

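View pics/top1.png

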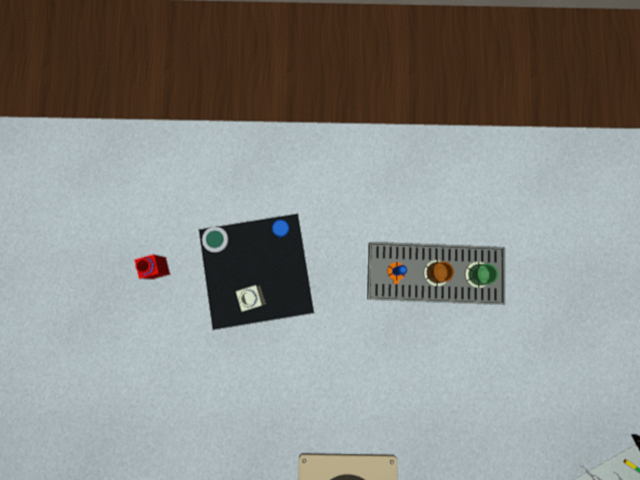

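Candidates: a white square bottle at top (249,298) / scene (420,260), and a red look-alike at top (152,267) / scene (518,347). The white one standing on the mat with the blue neck ring is the one meant. The slim peg is at top (400,270), and the cap and tin are at the mat's far edge. I'll confirm this with an enlarged mosaic.

```bash
cat > h.py <<'E'
import numpy as np,cv2
from scipy.spatial.transform import Rotation as R
from bench import read_state,cams
def cam(n):
    s=read_state();c=cams.camera(n)
    if n=="wrist":
        T=np.eye(4);T[:3,:3]=R.from_quat(s["eef_rot"]).as_matrix();T[:3,3]=s["ee_pos"];T=T@c["mount"]
    else:
        T=np.eye(4);T[:3,:3]=R.from_quat(c["attitude"]).as_matrix();T[:3,3]=c["xyz"]
    return c["img"],c["K"],T
def ray(K,T,uv,z):
    d=T[:3,:3]@np.linalg.inv(K)@np.array([*uv,1.]);return T[:3,3]+d*(z-T[2,3])/d[2]
def proj(K,T,P):
    p=(np.atleast_2d(P)-T[:3,3])@T[:3,:3];p=p@K.T;return p[:,:2]/p[:,2:]
E
python3 - <<'E'
from h import *
it,K,T=cam("top");is_,Ks,Ts=cam("scene")
def crop(im,x,y,w,h,f):return cv2.resize(im[y:y+h,x:x+w],None,fx=f,fy=f,interpolation=cv2.INTER_CUBIC)
a=crop(it,225,275,50,50,6);b=crop(is_,390,225,50,75,6)[:300*2];c=crop(it,375,245,50,50,6);d=crop(is_,240,170,50,50,6)
m=np.zeros((600,800,3),np.uint8);m[:300,:300]=a;m[:300,300:600]=c;m[300:,:300]=d;m[150:600,500:800]=b
cv2.imwrite("pics/mos.png",m)
print("base",ray(K,T,(348,480),0))
for n,p,z in[("matTL",(199,230),.004),("TR",(297,214),.004),("BR",(313,314),.004),("BL",(212,329),.004),("cap",(280,228),.021),("tin",(215,239),.021),("rim",(250,298),.112),("rackTL",(369,243),.024),("rackTR",(504,248),.024),("BR",(504,304),.024),("BL",(367,299),.024),("b1",(440,272),.08),("b2",(482,274),.08),("red",(147,266),.108)]:print(n,ray(K,T,p,z)[:2].round(4))
print("rim scene",ray(Ks,Ts,(426,239),.112))
E
```

```text
base [ 0.05636718 -0.00115204  0.        ]
matTL [0.6414 0.3729]
TR [0.6857 0.1318]
BR [0.4408 0.0878]
BL [0.4009 0.3311]
cap [0.6475 0.1718]
tin [0.6178 0.3288]
rim [0.4788 0.2268]
rackTL [ 0.6143 -0.0448]
rackTR [ 0.6079 -0.3723]
BR [ 0.4732 -0.3688]
BL [ 0.4795 -0.0407]
b1 [ 0.5445 -0.2005]
b2 [ 0.5416 -0.2965]
red [0.5453 0.4578]
rim scene [0.48437431 0.23711643 0.112     ]
```

View pics/mos.png

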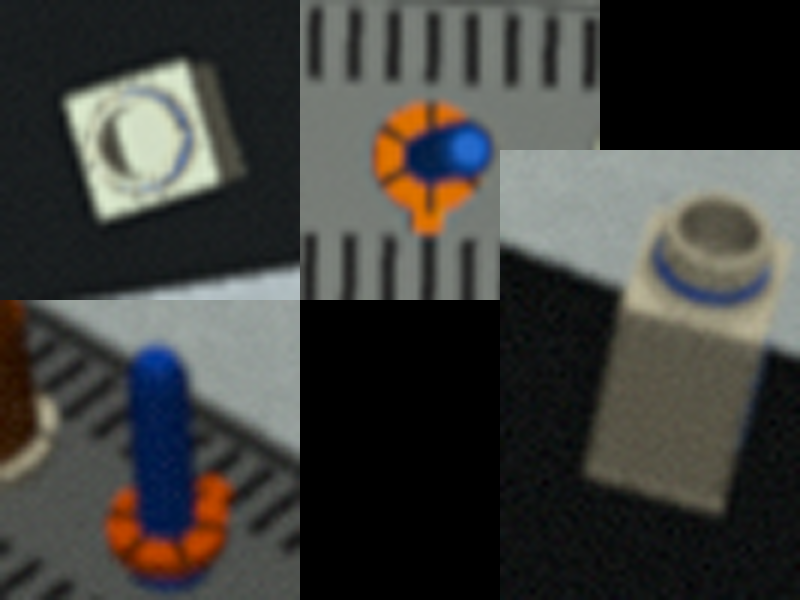

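Confirmed: the white square bottle with blue ring, and the slim blue peg with orange clip (tip at mosaic (470,148) top view, (157,355) scene view). Next I compute the poses.

Run:
```python
from h import *
from scipy.optimize import least_squares
_,K,T=cam("top");_,Ks,Ts=cam("scene")
top=lambda x,y:np.array([x/6+225-.42,y/6+275-.42])
c=np.array([ray(K,T,top(*p),.09)[:2] for p in[(63,97),(187,58),(222,182),(103,222)]])
print("topface",c.round(4),c.mean(0))
for i in range(4):
    d=c[(i+1)%4]-c[i];print(np.linalg.norm(d).round(4),np.degrees(np.arctan2(d[1],d[0])).round(1))
sc=lambda x,y:np.array([(x-500)/6+390-.42,(y-150)/6+225-.42])
for n,p,z in[("rim",(718,228),.112),("botL",(585,475),.004),("botR",(722,515),.004)]:print(n,ray(Ks,Ts,sc(*p),z).round(4))
print("tip top",ray(K,T,((470-300)/6+375-.42,148/6+245-.42),.116))
print("tip scene",ray(Ks,Ts,(157/6+240-.42,(355-300)/6+170-.42),.116))
print("clip top z.05",ray(K,T,((430-300)/6+375-.42,155/6+245-.42),.045))
s=read_state();x=R.from_quat(s["eef_rot"]).as_matrix();print(x.round(3),s["time"])
```

```text
topface [[0.494  0.2638]
 [0.5093 0.2179]
 [0.4634 0.2034]
 [0.4479 0.2473]] [0.47866349 0.23310798]
0.0484 -71.5
0.0481 -162.5
0.0466 109.5
0.0489 19.7
rim [0.4813 0.2351 0.112 ]
botL [0.5093 0.2209 0.004 ]
botR [0.4951 0.2655 0.004 ]
tip top [ 0.54748264 -0.10858972  0.116     ]
tip scene [ 0.54984005 -0.1058423   0.116     ]
clip top z.05 [ 0.54805307 -0.10694409  0.045     ]
[[ 0.92   0.393 -0.   ]
 [ 0.393 -0.92   0.   ]
 [-0.    -0.    -1.   ]] 0.35
```

```bash
python3 -m crank '.19 -.1225 0 0 1;.19 -.1225 0 0 1;.19 -.1225 0 0 1;.19 -.1225 0 0 1;.19 -.1225 0 0 1;.19 -.1225 0 0 1;.19 -.1225 0 0 1;.19 -.1225 0 0 1;.19 -.1225 0 0 1;.19 -.1225 0 0 1' 
python3 -m crank '.076 -.2 0 0 1;.076 -.2 0 0 1;.076 -.2 0 0 1;.076 -.2 0 0 1;.076 -.2 0 0 1;.076 -.2 0 0 1;.076 -.2 0 0 1;.076 -.2 0 0 1;.076 -.2 0 0 1;.076 -.2 0 0 1'
python3 -m crank '0 0 0 -.0944 1;0 0 0 -.0944 1;0 0 0 -.0944 1;0 0 0 -.0944 1;0 0 0 -.0944 1;0 0 0 -.0944 1;0 0 0 -.0944 1;0 0 0 -.0944 1;0 0 0 -.0944 1;0 0 0 -.0944 1' 5
```

```text
time: 1.35
ee_pos: [0.4995, -0.1986, 0.2228]
eef_rot: [0.98, 0.2, 0.0, 0.0]
ft_force: [0.5, 0.1, -0.5]
width: 0.0868
grip_force: 0.0
time: 2.35
ee_pos: [0.4812, 0.229, 0.2228]
eef_rot: [0.98, 0.2, 0.0, 0.0]
ft_force: [0.9, -0.6, 0.1]
width: 0.0871
grip_force: 0.0
time: 3.35
ee_pos: [0.4814, 0.2273, 0.2226]
eef_rot: [0.585, 0.811, 0.0, 0.0]
ft_force: [-0.6, -0.9, 0.1]
width: 0.087
grip_force: 0.0
```

Run:
```python
from h import *
im,K,T=cam("wrist")
s=read_state();print(s["ee_pos"],R.from_quat(s["eef_rot"]).as_matrix().round(3).tolist())
# overlay predicted top-face
for a,col in((18.5,(0,255,0)),):
    c,sn=np.cos(np.radians(a)),np.sin(np.radians(a))
    P=[[.480+c*u-sn*v,.234+sn*u+c*v,.09] for u,v in((.023,.023),(.023,-.023),(-.023,-.023),(-.023,.023))]
    p=proj(K,T,P);print(p.round(1).tolist());cv2.polylines(im,[p.round().astype(int)],True,col,1)
t=np.linspace(0,2*np.pi,40);p=proj(K,T,np.c_[.480+.017*np.cos(t),.234+.017*np.sin(t),0*t+.112]);cv2.polylines(im,[p.round().astype(int)],True,(0,0,255),1)
cv2.imwrite("pics/w1.png",im)
```

```text
[0.48137752 0.22730407 0.22252334] [[-0.325, 0.946, 0.0], [0.946, 0.325, -0.0], [-0.0, 0.0, -1.0]]
[[347.3, 203.8], [346.2, 253.0], [296.6, 253.1], [295.4, 203.9]]
```

View pics/w1.png

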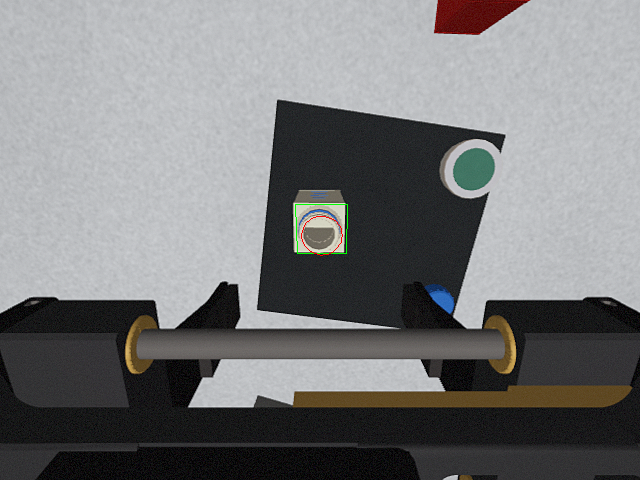

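The overlay matches the wrist view within about 1 mm (bottle top face at 293–346 × 203–253). I'll descend and grip near the top.

```bash
python3 -m crank '.0355 -.005 0 0 1;0 0 .2 0 1;0 0 .2 0 1;0 0 .2 0 1;0 0 .15 0 1;0 0 .0875 0 1;0 0 0 0 1;0 0 0 0 -1;0 0 0 0 -1;0 0 0 0 -1' 5
python3 -m crank '0 0 0 0 -1;0 0 0 0 -1;0 0 0 0 -1;0 0 0 0 -1;0 0 0 0 -1' 5
```

```text
time: 4.4
ee_pos: [0.479, 0.2342, 0.0563]
eef_rot: [0.588, 0.809, 0.001, 0.001]
ft_force: [0.4, -0.8, 0.4]
width: 0.0707
grip_force: 0.0
time: 4.9
ee_pos: [0.4784, 0.2338, 0.0552]
eef_rot: [0.587, 0.809, 0.0, 0.0]
ft_force: [-0.3, -1.0, 3.0]
width: 0.046
grip_force: 5.0
```

```bash
python3 -m crank '0 0 -.03 0 -1;0 0 -.03 0 -1;.05 0 0 0 -1;.1 0 0 0 -1;.08 0 0 0 -1;.02 0 0 0 -1;0 0 .03 0 -1;0 0 .015 0 -1;0 0 .01 0 -1;0 0 0 0 -1' 5
python3 -m crank '0 0 .005 0 -1;0 0 0 0 -1' 3
```

```text
time: 5.9
ee_pos: [0.4628, 0.2806, 0.0556]
eef_rot: [0.588, 0.809, -0.0, -0.0]
ft_force: [0.4, 0.3, -1.5]
width: 0.0459
grip_force: 5.0
time: 6.1
ee_pos: [0.4629, 0.2812, 0.0551]
eef_rot: [0.587, 0.809, 0.0, 0.0]
ft_force: [0.2, 0.3, -0.2]
width: 0.0461
grip_force: 3.0
```

```bash
python3 -m crank '-.031 0 -.006 0 -1;-.031 0 -.006 0 -1;-.032 0 -.002 0 -1;-.032 0 -.001 0 -1;-.032 0 .003 0 -1;-.032 0 .004 0 -1;0 0 0 0 -1' 3
python3 - <<'E'
from h import *
im,_,_=cam("scene");cv2.imwrite("pics/s2.png",cv2.resize(im[200:320,330:500],None,fx=4,fy=4,interpolation=cv2.INTER_CUBIC))
E
```

```text
time: 6.8
ee_pos: [0.4749, 0.2439, 0.0563]
eef_rot: [0.588, 0.809, -0.0, 0.0]
ft_force: [0.6, 0.2, -0.6]
width: 0.0458
grip_force: 3.0
```

View pics/s2.png

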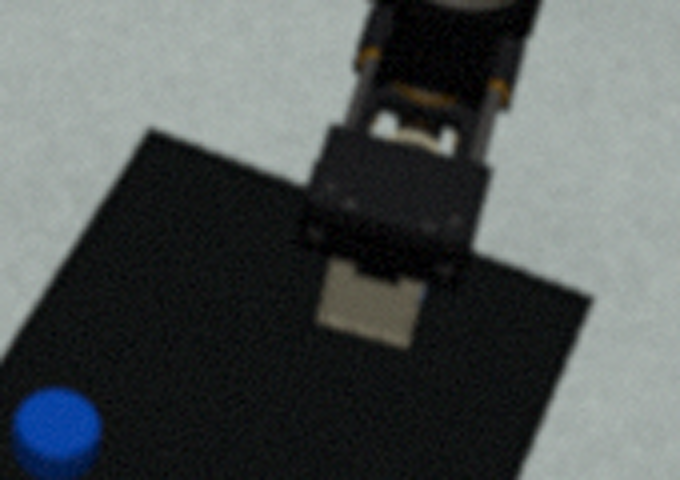

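The base just slid along: at 3 N the pads are too stiff in torsion. I'll use the mat's 4 mm edge as a fixed stop, catching the base's lower edge outside the left edge and tipping the bottle inward onto the mat.

```bash
python3 -m crank '0 0 -.05 0 -1;0 0 -.05 .088 -1;0 0 0 0 -1;.1 .01 0 0 -1;.17 .015 0 0 -1;.17 .01 0 0 -1;.13 .01 0 0 -1;.06 0 0 0 -1;0 0 0 0 -1' 5
python3 - <<'E'
from h import *
im,_,_=cam("scene");s=read_state();print(s["ee_pos"],R.from_quat(s["eef_rot"]).as_matrix()[:,0])
cv2.imwrite("pics/s3.png",cv2.resize(im[200:360,380:540],None,fx=3.5,fy=3.5,interpolation=cv2.INTER_CUBIC))
E
```

```text
time: 7.75
ee_pos: [0.46, 0.3725, 0.0765]
eef_rot: [0.64, 0.769, 0.0, -0.0]
ft_force: [-1.1, -0.2, -1.6]
width: 0.0463
grip_force: 5.0
[0.46081013 0.37076102 0.0763836 ] [-1.79337642e-01  9.83787502e-01 -4.02320697e-04]
```

View pics/s3.png

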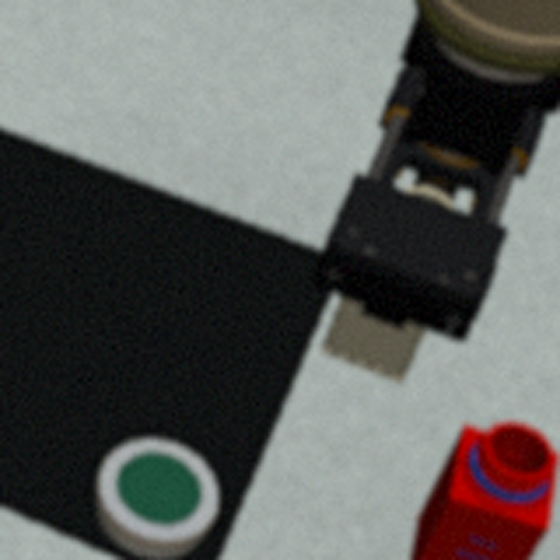

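```bash
python3 -m crank '0 0 .06 0 -1;0 0 .045 0 -1;0 0 .015 0 -1;0 0 0 0 -1;-.012 0 0 0 -1;-.012 0 0 0 -1;0 0 0 0 -1' 3
cat > shot.py <<'E'
from h import *
import sys
im,_,_=cam("scene");cv2.imwrite(sys.argv[1],cv2.resize(im[220:320,400:480],None,fx=3.3,fy=4,interpolation=cv2.INTER_CUBIC))
E
python3 shot.py a.png
python3 -m crank '-.03 0 -.007 0 -1;-.03 0 -.007 0 -1;-.031 0 -.002 0 -1;-.031 0 -.002 0 -1;0 0 0 0 -1' 3; python3 shot.py b.png
python3 -m crank '-.031 0 .003 0 -1;-.031 0 .003 0 -1;-.03 0 .009 0 -1;-.03 0 .009 0 -1;0 0 0 0 -1' 3; python3 shot.py c.png
python3 -c "
import cv2;cv2.imwrite('pics/m4.png',cv2.hconcat([cv2.imread(f) for f in('a.png','b.png','c.png')]))"
```

```text
time: 8.5
ee_pos: [0.4623, 0.3658, 0.0529]
eef_rot: [0.642, 0.767, 0.0, 0.0]
ft_force: [-0.1, 0.2, -1.3]
width: 0.0461
grip_force: 3.0
time: 9.05
ee_pos: [0.4668, 0.3407, 0.0562]
eef_rot: [0.642, 0.767, -0.0, 0.0]
ft_force: [0.6, 0.2, -0.3]
width: 0.0461
grip_force: 3.0
time: 9.6
ee_pos: [0.4709, 0.3166, 0.0509]
eef_rot: [0.642, 0.767, -0.001, 0.0]
ft_force: [0.9, 0.7, -0.2]
width: 0.0458
grip_force: 3.0
```

View pics/m4.png

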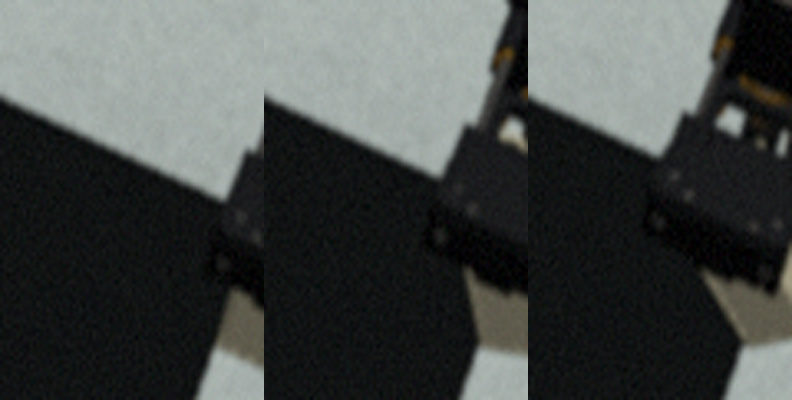

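The panels show the bottle tipping about the mat edge (tilt about 0°, 20°, 40°; pivot near (745,340) in the last panel). I'll continue the arc down to lying.

```bash
python3 -m crank '-.028 0 .013 0 -1;-.028 0 .014 0 -1;-.025 0 .018 0 -1;-.025 0 .018 0 -1;-.022 0 .022 0 -1;-.021 0 .023 0 -1;-.018 0 .025 0 -1;-.017 0 .026 0 -1;-.013 0 .028 0 -1;-.012 0 .026 0 -1' 3; python3 -m crank '0 0 0 0 -1;0 0 0 0 -1' 3; python3 shot.py a.png
```

```text
time: 10.65
ee_pos: [0.478, 0.277, 0.0085]
eef_rot: [0.642, 0.767, 0.0, -0.0]
ft_force: [-0.8, 0.3, 4.0]
width: 0.0462
grip_force: 3.0
time: 10.85
ee_pos: [0.4778, 0.2768, 0.0087]
eef_rot: [0.642, 0.767, -0.0, 0.0]
ft_force: [0.6, 0.6, -1.2]
width: 0.0461
grip_force: 3.0
```

```bash
python3 -m crank '0 0 0 0 -.2;0 0 0 0 .2;0 0 0 0 .5;0 0 0 0 .5;0 0 -.1 0 .5;0 0 -.2 0 .5;0 0 -.2 0 .5;0 0 -.25 0 .5;0 0 -.1 0 1;0 0 0 0 1' 3
python3 - <<'E'
from h import *
im,K,T=cam("wrist");t,_,_=cam("top");print(read_state()["ee_pos"],read_state()["eef_rot"])
np.savez("w2.npz",im=im,K=K,T=T)
a=cv2.resize(im[100:400,150:550],(600,450));b=cv2.resize(t[200:350,190:257],(200,450))
cv2.imwrite("pics/w2.png",cv2.hconcat([a,b]))
E
```

```text
time: 11.9
ee_pos: [0.4793, 0.2781, 0.1824]
eef_rot: [0.642, 0.767, 0.002, 0.001]
ft_force: [0.4, -0.5, -0.7]
width: 0.0742
grip_force: 0.0
[0.47798357 0.27677393 0.17868105] [6.41691028e-01 7.66963177e-01 3.52095013e-05 3.27665411e-04]
```

View pics/w2.png

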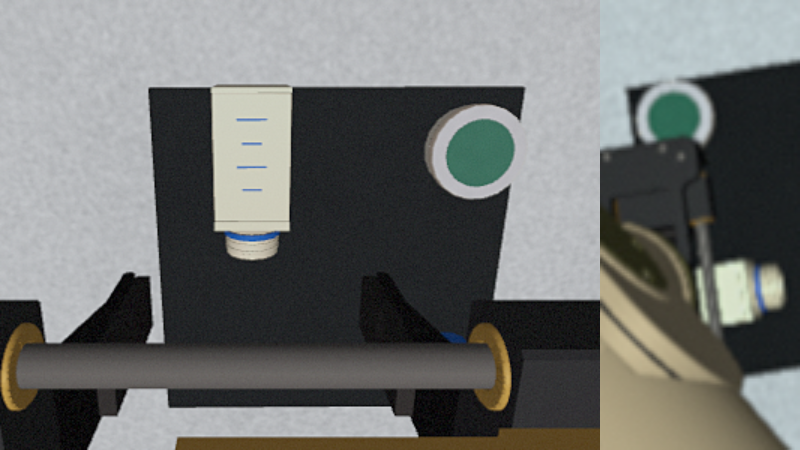

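Run:
```python
from h import *
d=np.load("w2.npz");K,T=d["K"],d["T"];s=read_state()
Rm=R.from_quat(s["eef_rot"]).as_matrix()
for n,p,z in[("baseL",(213,92),.05),("baseR",(291,92),.05),("shL",(214,231),.05),("shR",(289,231),.05),("mouth",(252,260),.027),("matL",(149,88),.004)]:
    q=ray(K,T,(p[0]/1.5+150-.2,p[1]/1.5+100-.2),z);print(n,q.round(4),"tool mm",(Rm.T@(q-s["ee_pos"])*1e3).round(1))
```

```text
baseL [0.444  0.3395 0.05  ] tool mm [ 67.8 -22.5 128.6]
baseR [0.4876 0.3473 0.05  ] tool mm [ 67.8  21.9 128.7]
shL [0.4572 0.2572 0.05  ] tool mm [-15.6 -24.  128.7]
shR [0.5028 0.2652 0.05  ] tool mm [-15.7  22.3 128.7]
mouth [0.4853 0.2332 0.027 ] tool mm [-44.1  -0.6 151.7]
matL [0.3993 0.3317 0.004 ] tool mm [ 68.  -67.9 174.6]
```

The bottle lies flat on the mat, base at the left mat edge and mouth inward (neck at (252,245) in the picture); it has been let go. Next I regrip near the base and lift to see whether it swings down by itself.

```bash
python3 -m crank '.125 -.003 0 0 .8;.13 0 0 0 .6;0 0 .2 0 .6;0 0 .2 0 .6;0 0 .2 0 .6;0 0 .15 0 .6;0 0 .07 0 .6;0 0 .03 0 .6;0 0 0 0 .6;0 0 0 0 -1' 3
python3 -m crank '0 0 0 0 -1;0 0 0 0 -1;0 0 0 0 -1;0 0 0 0 -1;0 0 0 0 -1' 3
python3 -m crank '0 0 -.05 0 -1;0 0 -.1 0 -1;0 0 -.15 0 -1;0 0 -.15 0 -1;0 0 -.1 0 -1;0 0 -.05 0 -1;0 0 0 0 -1;0 0 0 0 -1' 3
cat > asc.py <<'E'
from h import *
s=read_state();im,K,T=cam("wrist");print(s["ee_pos"],s["time"])
b=(im.min(2)>110)&(im.max(2).astype(int)-im.min(2)<60)
im2=cv2.resize(im[150:480,200:440],(30,33),interpolation=cv2.INTER_AREA)
g=im2.astype(int).mean(2);print("\n".join("%3d "%(150+10*i)+"".join(" .:-=+*#%@"[min(9,int(v/25.6))] for v in r) for i,r in enumerate(g)))
E
python3 asc.py
```

```text
time: 13.0
ee_pos: [0.469, 0.3277, 0.0101]
eef_rot: [0.642, 0.767, 0.001, 0.0]
ft_force: [0.5, -0.1, 0.8]
width: 0.0665
grip_force: 0.0
time: 13.5
ee_pos: [0.4687, 0.3272, 0.0093]
eef_rot: [0.642, 0.767, 0.0, 0.0]
ft_force: [0.7, -1.2, 4.5]
width: 0.0464
grip_force: 3.0
time: 14.3
ee_pos: [0.468, 0.3266, 0.1279]
eef_rot: [0.642, 0.767, -0.001, -0.0]
ft_force: [0.4, 0.4, -1.0]
width: 0.0459
grip_force: 3.0
[0.46804058 0.32657551 0.12792446] 14.3
150 *****##***********************
160 *#***************#*******#****
170 **#*****#****#******#*********
180 ##**#***#*######**************
190 **************##********#*****
200 ***************#**#***#**#****
210 ****************************+*
220 *****=........................
230 *****=........................
240 *****+........................
250 *****+........................
260 ******....::::::::::..........
270 ******...:-----------.........
280 ******. .------------. .......
290 ******. :------------:  ......
300    +*+. ============++. ...   
310   .=+   ##############.   ..  
320  .:-    +*************    .:: 
330  :::::::::::::::::::::::::::- 
340 .----------------------------.
350 .----------------------------.
360 .-:   ..=############+..   :-.
370 ...   ..=####****####+..    ..
380 .     =.-############=..    ..
390 .::::::::------------:::::::::
400 ..............................
410                               
420                               
430                               
440 ..... ..............     .....
450                           ....
460                            ...
470                            ...
```

```bash
cat > fit.py <<'E'
from h import *
c=cams.camera("wrist");K,M=c["K"],c["mount"]
for th in range(0,111,10):
    t=np.radians(th);a=np.array([-np.cos(t),0,np.sin(t)]);n=np.array([-np.sin(t),0,-np.cos(t)]) # axis base->mouth, upper-side normal
    g=np.array([0,0,-.019])
    out=[]
    for u,v in((-.018,-.023),(-.018,.023),(.068,.023),(.090,0.017)):
        p=g+a*u+n*v;out.append(proj(K,M,p)[0,1].round(0))
    print(th,"base low corner, base up corner, shoulder up, rim up rows:",out)
E
python3 fit.py
```

```text
0 base low corner, base up corner, shoulder up, rim up rows: [np.float64(269.0), np.float64(311.0), np.float64(474.0), np.float64(496.0)]
10 base low corner, base up corner, shoulder up, rim up rows: [np.float64(265.0), np.float64(324.0), np.float64(456.0), np.float64(469.0)]
20 base low corner, base up corner, shoulder up, rim up rows: [np.float64(262.0), np.float64(338.0), np.float64(437.0), np.float64(443.0)]
30 base low corner, base up corner, shoulder up, rim up rows: [np.float64(261.0), np.float64(350.0), np.float64(417.0), np.float64(417.0)]
40 base low corner, base up corner, shoulder up, rim up rows: [np.float64(261.0), np.float64(362.0), np.float64(397.0), np.float64(392.0)]
50 base low corner, base up corner, shoulder up, rim up rows: [np.float64(264.0), np.float64(372.0), np.float64(377.0), np.float64(368.0)]
60 base low corner, base up corner, shoulder up, rim up rows: [np.float64(268.0), np.float64(379.0), np.float64(357.0), np.float64(345.0)]
70 base low corner, base up corner, shoulder up, rim up rows: [np.float64(275.0), np.float64(384.0), np.float64(338.0), np.float64(323.0)]
80 base low corner, base up corner, shoulder up, rim up rows: [np.float64(284.0), np.float64(387.0), np.float64(319.0), np.float64(301.0)]
90 base low corner, base up corner, shoulder up, rim up rows: [np.float64(294.0), np.float64(388.0), np.float64(301.0), np.float64(280.0)]
100 base low corner, base up corner, shoulder up, rim up rows: [np.float64(306.0), np.float64(386.0), np.float64(283.0), np.float64(259.0)]
110 base low corner, base up corner, shoulder up, rim up rows: [np.float64(319.0), np.float64(383.0), np.float64(265.0), np.float64(239.0)]
```

It stays horizontal: the base face is still towards the camera. I'll use the tray's fixed end wall as a pivot for the rim. First I carry the bottle there level and refine the grip offset.

```bash
python3 -m crank '-.1 -.004 0 0 -1;-.2 -.007 0 0 -1;-.22 -.007 0 0 -1;-.22 -.007 0 0 -1;-.22 -.007 0 0 -1;-.2 -.007 0 0 -1;-.1 -.004 0 0 -1;0 0 0 .0667 -1;0 0 0 .0667 -1;0 0 0 0 -1' 10
python3 - <<'E'
from h import *
im,K,T=cam("wrist");s=read_state();print(s["ee_pos"],R.from_quat(s["eef_rot"]).as_matrix()[:,0].round(4))
g=im[240:400,290:350].mean((1,2));d=np.diff(g);print([(240+i,int(v)) for i,v in enumerate(d) if abs(v)>8])
r=im[312,150:500].mean(1);d=np.diff(r);print([(150+i,int(v)) for i,v in enumerate(d) if abs(v)>25])
np.savez("w3.npz",im=im,K=K,T=T)
# blue peg in wrist view
hsv=cv2.cvtColor(im,cv2.COLOR_BGR2HSV);m=cv2.inRange(hsv,(105,150,40),(130,255,255));n,l,st,c=cv2.connectedComponentsWithStats(m);print(st[1:][st[1:,4]>30],c[1:][st[1:,4]>30])
E
```

```text
time: 15.4
ee_pos: [0.5039, 0.0772, 0.128]
eef_rot: [0.719, 0.695, -0.001, -0.0]
ft_force: [0.2, 0.9, -0.4]
width: 0.0463
grip_force: 10.0
[0.50395579 0.07751554 0.12812959] [ 2.960e-02  9.996e-01 -1.000e-04]
[(264, -12), (265, -75), (266, -13), (304, -11), (305, 98), (306, 21), (312, -11), (313, 12), (326, 10), (327, -60), (328, -104), (329, -21), (330, 12), (331, 8), (357, -20), (358, 110), (359, 26), (371, -53), (374, 54), (389, 12), (390, -85), (391, -71)]
[(225, 112), (226, 80), (240, -110), (241, -92), (262, 166), (263, 73), (376, -123), (377, -61), (398, 86), (399, 94), (400, 35), (413, -33), (414, -170)]
[[ 471   88   65   59 2952]
 [ 307  373   27    2   54]] [[503.6852981  117.63075881]
 [320.         373.5       ]]
```

```bash
python3 -m crank '0 0 .15 0 -1;0 0 .2 0 -1;0 0 .13 0 -1;0 0 .05 0 -1;-.05 0 .01 0 -1;-.06 0 0 0 -1;-.03 0 0 0 -1;0 0 0 0 -1' 5
cat > prof.py <<'E'
from h import *
from scipy.optimize import least_squares
im,K,T=cam("wrist");s=read_state();M=np.linalg.inv(np.block([[R.from_quat(s["eef_rot"]).as_matrix(),s["ee_pos"][:,None]],[np.zeros((1,3)),1]]))@T
g=im[240:430,290:350].mean((1,2));d=np.diff(g);print(s["ee_pos"].round(4),s["ft_force"].round(1),[(240+i,int(v)) for i,v in enumerate(d) if abs(v)>18])
E
python3 prof.py
```

```text
time: 16.25
ee_pos: [0.5044, 0.0477, 0.0219]
eef_rot: [0.719, 0.695, 0.0, 0.001]
ft_force: [-0.1, -0.5, 0.0]
width: 0.0461
grip_force: 5.0
[0.5043 0.0486 0.0218] [-0.1  0.7 -0.2] [(265, -75), (305, 100), (306, 21), (327, -59), (328, -107), (329, -21), (357, -21), (358, 113), (359, 25), (371, -53), (374, 55), (390, -85), (391, -73), (406, -36), (407, -21)]
```

```bash
python3 -m crank '0 0 .0075 0 -1;-.014 0 0 0 -1;-.013 0 0 0 -1;0 0 0 0 -1' 3; python3 prof.py
python3 -m crank '-.011 0 -.036 0 -1;-.011 0 -.036 0 -1;-.016 0 -.035 0 -1;-.017 0 -.035 0 -1;0 0 0 0 -1' 3; python3 prof.py
```

```text
time: 16.7
ee_pos: [0.5035, 0.0446, 0.0195]
eef_rot: [0.718, 0.696, 0.0, -0.0]
ft_force: [1.1, 2.5, -1.1]
width: 0.0458
grip_force: 3.0
[0.5035 0.0446 0.0195] [ 1.4  3.  -0.7] [(262, -75), (301, 99), (302, 22), (308, -22), (327, -59), (328, -106), (329, -21), (357, -21), (358, 112), (359, 26), (367, -28), (368, -26), (371, 36), (390, -85), (391, -71), (406, -35), (407, -22)]
time: 17.25
ee_pos: [0.5036, 0.0321, 0.0489]
eef_rot: [0.719, 0.695, 0.0, 0.001]
ft_force: [0.3, 0.8, -0.1]
width: 0.0455
grip_force: 3.0
[0.5034 0.0324 0.0484] [0.8 0.1 0.5] [(250, -52), (323, 65), (327, -58), (328, -93), (357, -18), (358, 98), (359, 25), (368, -21), (369, -28), (371, 51), (385, -51), (386, -26), (387, 43), (388, 32), (390, -81), (391, -61), (406, -32), (407, -19)]
```

Contact was felt and the bottle is tilting about the wall, about 19° so far. Continuing the arc.

```bash
python3 -m crank '-.022 0 -.031 0 -1;-.022 0 -.03 0 -1;-.026 0 -.027 0 -1;-.027 0 -.026 0 -1;-.031 0 -.021 0 -1;-.031 0 -.021 0 -1;0 0 0 0 -1' 3; python3 prof.py
python3 -m crank '-.034 0 -.016 0 -1;-.034 0 -.016 0 -1;-.036 0 -.010 0 -1;-.036 0 -.009 0 -1;0 0 0 0 -1' 3; python3 prof.py
```

```text
time: 18.0
ee_pos: [0.5023, -0.0, 0.0795]
eef_rot: [0.719, 0.695, -0.0, 0.001]
ft_force: [0.6, -0.3, 0.1]
width: 0.0462
grip_force: 3.0
[0.5022 0.0006 0.0792] [-0.3  0.8 -0.1] [(327, -52), (328, -73), (358, 43), (359, 37), (360, -19), (362, 26), (363, -33), (364, 19), (369, -48), (370, -42), (376, 37), (377, 21), (386, -32), (387, -22), (406, -27)]
time: 18.55
ee_pos: [0.5012, -0.0282, 0.0893]
eef_rot: [0.719, 0.695, -0.0, 0.0]
ft_force: [-0.2, 0.1, -0.1]
width: 0.0462
grip_force: 3.0
[ 0.5011 -0.0275  0.0892] [ 0.   0.1 -1. ] [(327, -55), (328, -80), (358, 90), (359, 25), (367, -46), (368, -65), (372, 45), (382, -36), (388, 51), (390, -39), (391, -21), (406, -24)]
```

```bash
python3 asc.py | sed -n '5,27p'
python3 - <<'E'
from h import *
im,_,_=cam("wrist")
g=im[200:400,300:340].mean((1,2));print([int(v) for v in g[::4]])
cv2.imwrite("pics/w9.png",im)
E
```

```text
180 +++++*++++++++++++++++++++++++
190 +*+*++++++++++++++++++++++++++
200 ++++++++++++++++++++++++++++++
210 +++*+++++++++**+++++++++++++++
220 ++*+*+*+*++++++++++*++++++++++
230 +++**++**+*+++++++++*+++++++++
240 +*++**+***+++*++++++++++++++++
250 ++++++++**************++++++*+
260 +++++++***************++++++++
270 ++++++++**************........
280 +++++++:+*************.-------
290 ++++++= ************** :----::
300    =++. **************  :--   
310   .==   **************.  :-.  
320  ..:    ++++++++++++++.   ... 
330  :..........................: 
340  :::::::::::::::::::::::::::-.
350  -::::::--------------::::::-.
360 .:.    .****++++++***+:.   .-.
370 ..    .:++++-:::::---:..    ..
380 .     =+++++-:...:---:..    ..
390 ......::::::::::::::::........
400 ..............................
[151, 149, 151, 151, 152, 154, 151, 150, 151, 152, 151, 151, 155, 151, 160, 160, 160, 160, 161, 161, 161, 161, 161, 161, 161, 161, 162, 162, 162, 162, 162, 162, 117, 37, 52, 61, 70, 75, 75, 71, 166, 162, 117, 28, 94, 91, 57, 30, 48, 47]
```

```bash
cat > sol.py <<'E'
from h import *
import sys
from scipy.optimize import least_squares
c=cams.camera("wrist");K,M=c["K"],c["mount"]
def f(x,full=0):
    t=x[0];d=x[1]/1e3;a=np.array([-np.cos(t),0,np.sin(t)]);n=np.array([-np.sin(t),0,-np.cos(t)]);g=np.array([0,0,-.019])
    return np.array([proj(K,M,g-a*d+n*v)[0,1] for v in(-.023,.023)])
for lo,up in[(265,305.5),(262,301.5),(250,323),(float(sys.argv[1]),float(sys.argv[2]))]:
    r=least_squares(lambda x:f(x)-[lo,up],[.8,20],x_scale=[.1,5]);print(lo,up,np.degrees(r.x[0]).round(1),r.x[1].round(1),r.cost.round(2))
E
python3 sol.py 254 368
```

```text
265 305.5 -0.3 20.2 0.0
262 301.5 -0.3 21.9 0.0
250 323 18.9 25.5 0.0
254.0 368.0 48.6 28.6 0.0
```

Tilt is now 49°, but the rim has ridden up over the wall (bottle slid in the pads, d≈28.6 mm). I'll back off and re-engage it with corrected geometry.

```bash
python3 -m crank '.1 0 0 0 -1;.115 0 0 0 -1;0 0 .05 0 -1;0 0 .028 0 -1;-.04 0 0 0 -1;-.035 0 0 0 -1;-.01 0 0 0 -1;0 0 0 0 -1' 3
cat > asc2.py <<'E'
from h import *
s=read_state();im,K,T=cam("wrist");print(s["ee_pos"].round(4),s["ft_force"].round(1))
g=im[:,300:340].astype(float).mean(1);sd=im[:,300:340].astype(float).std((1,2))
d=cv2.GaussianBlur(im,(5,5),0)[:,295:345].astype(float).mean(1).sum(1)/3;dd=d[3:]-d[:-3]
print([(i+1,round(dd[i],0)) for i in range(200,400) if abs(dd[i])>5 and abs(dd[i])==max(abs(dd[max(0,i-2):i+3]))])
E
python3 asc2.py
python3 -m crank '-.02 0 -.011 0 -1;-.021 0 -.01 0 -1;-.034 0 -.012 0 -1;-.034 0 -.009 0 -1;0 0 0 0 -1' 3
python3 asc2.py
```

```text
time: 19.55
ee_pos: [0.5021, -0.0018, 0.0737]
eef_rot: [0.719, 0.695, 0.0, 0.0]
ft_force: [0.5, 0.7, -1.3]
width: 0.0461
grip_force: 3.0
[ 0.5021 -0.0018  0.0737] [ 0.5  0.7 -1.3]
[(254, np.float64(8.0)), (328, np.float64(-117.0)), (339, np.float64(8.0)), (358, np.float64(86.0)), (368, np.float64(-66.0)), (373, np.float64(-51.0)), (380, np.float64(50.0)), (390, np.float64(-40.0))]
time: 20.1
ee_pos: [0.5014, -0.024, 0.0823]
eef_rot: [0.719, 0.695, -0.0, 0.0]
ft_force: [0.6, -0.2, -0.8]
width: 0.0458
grip_force: 3.0
[ 0.5014 -0.024   0.0823] [ 0.6 -0.2 -0.8]
[(236, np.float64(-60.0)), (268, np.float64(86.0)), (328, np.float64(-114.0)), (340, np.float64(8.0)), (358, np.float64(83.0)), (376, np.float64(-106.0)), (382, np.float64(48.0)), (390, np.float64(-39.0))]
```

```bash
python3 sol.py 268 376|tail -1; python3 sol.py 254 368|tail -1
```

```text
268.0 376.0 57.2 14.6 0.0
254.0 368.0 48.6 28.6 0.0
```

Run:
```python
from h import *
a,_,_=cam("wrist");b,_,_=cam("scene");c,_,_=cam("top")
A=a[170:420,200:440];B=cv2.resize(b[110:270,200:400],(400,320),interpolation=cv2.INTER_CUBIC);
A=cv2.resize(A,(400,417));m=np.zeros((420,800,3),np.uint8);m[:417,:400]=A;m[:320,400:]=B;cv2.imwrite("pics/v9.png",m)
```

```text
(no output)
```

View pics/v9.png

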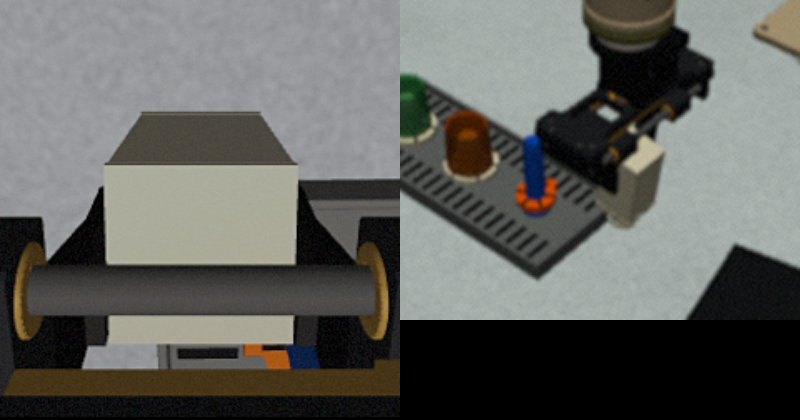

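The wrist view shows the square base facing up (wrist rows 268–376) with the far side tapering to row 236. The scene view shows the bottle almost upright, mouth-down, at the tray end. Re-solving with the third edge.

```bash
cat > sol3.py <<'E'
from h import *
import sys
from scipy.optimize import least_squares
c=cams.camera("wrist");K,M=c["K"],c["mount"]
lo,up,sh,w=map(float,sys.argv[1:5]) # w: width px of the base low edge
def f(x):
    t=x[0];d=x[1]/1e3;q=x[2]/1e3;a=np.array([-np.cos(t),0,np.sin(t)]);n=np.array([-np.sin(t),0,-np.cos(t)]);g=np.array([0,0,-.019])
    P=[g-a*d+n*(v+q) for v in(-.023,.023)]+[g-a*(d-.086)+n*(q-.023)]
    return proj(K,M,P)[:,1]
for t0 in(.8,1.2,1.6):
    r=least_squares(lambda x:np.r_[f(x)-[lo,up,sh],(x[2])*.3],[t0,22,0],x_scale=[.1,5,2]);print(np.degrees(r.x[0]).round(1),r.x[1:].round(1),r.cost.round(2),f(r.x).round(0))
E
python3 sol3.py 268 376 236 114
```

```text
82.8 [23.6 -8.9] 3.71 [268. 376. 236.]
82.8 [23.6 -8.9] 3.71 [268. 376. 236.]
82.8 [23.6 -8.9] 3.71 [268. 376. 236.]
```

```bash
python3 -m crank '0 0 -.1 0 -1;0 0 -.1 0 -1;.1 .006 0 0 -1;.2 .006 0 0 -1;.2 .006 0 0 -1;.2 .006 0 0 -1;.15 .006 0 0 -1;.045 0 0 0 -1;0 0 .1 0 -1;0 0 .08 0 -1' 5
python3 -m crank '0 0 .02 0 -1;0 0 0 0 -1' 3; python3 asc2.py
python3 -m crank '0 0 .01 0 -1;0 0 .01 0 -1' 3
python3 -m crank '0 0 .01 0 -1;0 0 0 0 -1' 3; python3 asc2.py
```

```text
time: 21.45
ee_pos: [0.5129, 0.1559, 0.085]
eef_rot: [0.718, 0.696, -0.0, 0.0]
ft_force: [-0.3, -0.5, -0.6]
width: 0.0458
grip_force: 5.0
time: 21.65
ee_pos: [0.5125, 0.1554, 0.0812]
eef_rot: [0.719, 0.695, -0.001, -0.0]
ft_force: [0.2, -0.4, -0.8]
width: 0.0461
grip_force: 3.0
[0.5125 0.1554 0.0812] [ 0.2 -0.4 -0.8]
[(236, np.float64(76.0)), (268, np.float64(102.0)), (328, np.float64(-144.0)), (340, np.float64(11.0)), (358, np.float64(100.0)), (375, np.float64(-9.0)), (391, np.float64(-109.0))]
time: 21.9
ee_pos: [0.5134, 0.1562, 0.0785]
eef_rot: [0.718, 0.696, 0.0, 0.0]
ft_force: [-0.8, 0.9, -0.3]
width: 0.0461
grip_force: 3.0
time: 22.1
ee_pos: [0.5129, 0.1562, 0.0758]
eef_rot: [0.718, 0.696, -0.0, 0.0]
ft_force: [0.3, 0.0, -1.4]
width: 0.0461
grip_force: 3.0
[0.5129 0.1562 0.0758] [ 0.3  0.  -1.4]
[(236, np.float64(76.0)), (268, np.float64(102.0)), (328, np.float64(-145.0)), (340, np.float64(11.0)), (358, np.float64(100.0)), (375, np.float64(-10.0)), (391, np.float64(-111.0))]
```

```bash
python3 -m crank '0 0 .01 0 -1;0 0 .005 0 -1;0 0 0 0 -1' 3; python3 asc2.py
python3 -m crank '0 0 .006 0 -1;0 0 .006 0 -1;0 0 0 0 -1' 3; python3 asc2.py
python3 -m crank '0 0 .006 0 -1;0 0 .006 0 -1;0 0 0 0 -1' 3; python3 asc2.py
```

```text
time: 22.45
ee_pos: [0.5128, 0.1562, 0.0727]
eef_rot: [0.718, 0.696, -0.0, -0.0]
ft_force: [0.4, -0.0, -1.4]
width: 0.0459
grip_force: 3.0
[0.5128 0.1562 0.0727] [ 0.4 -0.  -1.4]
[(236, np.float64(76.0)), (268, np.float64(102.0)), (328, np.float64(-145.0)), (339, np.float64(11.0)), (358, np.float64(100.0)), (375, np.float64(-9.0)), (391, np.float64(-111.0))]
time: 22.8
ee_pos: [0.513, 0.1563, 0.0706]
eef_rot: [0.718, 0.696, 0.0, 0.0]
ft_force: [-0.2, -0.3, -0.3]
width: 0.0463
grip_force: 3.0
[0.513  0.1563 0.0706] [-0.2 -0.3 -0.3]
[(236, np.float64(79.0)), (269, np.float64(91.0)), (328, np.float64(-145.0)), (340, np.float64(11.0)), (358, np.float64(100.0)), (376, np.float64(-10.0)), (391, np.float64(-111.0))]
time: 23.15
ee_pos: [0.513, 0.1563, 0.0681]
eef_rot: [0.718, 0.696, 0.0, 0.0]
ft_force: [0.5, -0.3, 3.6]
width: 0.0459
grip_force: 3.0
[0.513  0.1563 0.0681] [ 0.5 -0.3  3.6]
[(237, np.float64(75.0)), (273, np.float64(88.0)), (328, np.float64(-145.0)), (340, np.float64(11.0)), (358, np.float64(100.0)), (381, np.float64(-11.0)), (391, np.float64(-111.0))]
```

```bash
python3 sol3.py 273 381 237 0|head -1; python3 -m crank '0 0 .006 0 -1;0 0 0 0 -1' 3; python3 asc2.py
python3 -m crank '0 0 .006 0 -1;0 0 0 0 -1' 3; python3 asc2.py
```

```text
83.5 [25.  -7.8] 2.8 [273. 381. 237.]
time: 23.45
ee_pos: [0.513, 0.1563, 0.0669]
eef_rot: [0.718, 0.696, 0.0, 0.0]
ft_force: [0.4, -0.6, 2.8]
width: 0.0461
grip_force: 3.0
[0.513  0.1563 0.0669] [ 0.4 -0.6  2.8]
[(238, np.float64(79.0)), (275, np.float64(87.0)), (328, np.float64(-144.0)), (339, np.float64(11.0)), (358, np.float64(100.0)), (384, np.float64(-11.0)), (391, np.float64(-110.0))]
time: 23.7
ee_pos: [0.513, 0.1562, 0.0656]
eef_rot: [0.718, 0.696, 0.0, 0.0]
ft_force: [0.6, -1.1, 3.0]
width: 0.0458
grip_force: 3.0
[0.513  0.1562 0.0656] [ 0.6 -1.1  3. ]
[(239, np.float64(73.0)), (277, np.float64(92.0)), (328, np.float64(-145.0)), (340, np.float64(11.0)), (358, np.float64(100.0)), (391, np.float64(-110.0))]
```

```bash
python3 sol3.py 275 384 238 0|head -1;python3 sol3.py 277 387 239 0|head -1; python3 -m crank '0 0 .006 0 -1;0 0 .004 0 -1;0 0 0 0 -1' 3; python3 asc2.py
```

```text
83.5 [26.5 -7.4] 2.54 [275. 384. 238.]
83.5 [28. -7.] 2.29 [277. 387. 239.]
time: 24.15
ee_pos: [0.513, 0.1562, 0.0637]
eef_rot: [0.718, 0.696, 0.0, 0.0]
ft_force: [0.5, -1.0, 2.3]
width: 0.0461
grip_force: 3.0
[0.513  0.1562 0.0637] [ 0.5 -1.   2.3]
[(240, np.float64(73.0)), (280, np.float64(94.0)), (328, np.float64(-144.0)), (339, np.float64(11.0)), (358, np.float64(100.0)), (391, np.float64(-119.0))]
```

It now slides in the pads without further rotation, so the rim is flat on the mat. I'll release, rise, and measure the standing bottle to regrip it centred.

```bash
python3 -m crank '0 0 -.004 0 -.1;0 0 0 0 0;0 0 0 0 .2;0 0 0 0 .5;0 0 0 0 .8;0 0 0 0 1;0 0 0 0 1' 3
python3 -m crank '0 0 -.1 0 1;0 0 -.2 0 1;0 0 -.2 0 1;0 0 -.1 0 1;0 0 0 0 1' 3
python3 - <<'E'
from h import *
im,K,T=cam("wrist");s=read_state()
Rm=R.from_quat(s["eef_rot"]).as_matrix()
t=im.copy();hsv=cv2.cvtColor(im,cv2.COLOR_BGR2HSV)
b,g,r=[im[...,i].astype(int) for i in range(3)]
m=(((r-b)>8)&(g>150)).astype(np.uint8);m=cv2.morphologyEx(m,cv2.MORPH_OPEN,np.ones((3,3)));n,l,st,c=cv2.connectedComponentsWithStats(m)
print(s["ee_pos"],st[1:][st[1:,4]>200])
k=1+np.argmax(st[1:,4]);q=cv2.minAreaRect(np.argwhere(l==k)[:,::-1].astype(np.float32));print(q)
for p in list(cv2.boxPoints(q))+[q[0]]:
    P=ray(K,T,p,.112);print(p.round(1),P.round(4),(Rm.T@(P-s["ee_pos"])*1e3).round(1))
np.savez("w4.npz",im=im)
im2=cv2.resize(im[100:400,200:440],(48,40),interpolation=cv2.INTER_AREA).astype(int)
print("\n".join("".join(" .:-=+*#%@"[min(9,int(v/25.6))] for v in r) for r in im2.mean(2)))
E
```

```text
time: 24.9
ee_pos: [0.5129, 0.1563, 0.0645]
eef_rot: [0.718, 0.696, -0.0, 0.0]
ft_force: [-0.3, -0.1, 0.5]
width: 0.0764
grip_force: 0.0
time: 25.4
ee_pos: [0.5144, 0.157, 0.1876]
eef_rot: [0.718, 0.696, 0.002, 0.002]
ft_force: [0.7, 0.3, -0.9]
width: 0.0867
grip_force: 0.0
[0.51358831 0.15642888 0.18560901] [[ 286  223   63   60 3682]]
((317.0, 252.5), (59.0, 62.0), 90.0)
[286. 223.] [0.4899 0.1837 0.112 ] [ 26.5 -24.7  73.5]
[348. 223.] [0.535  0.1821 0.112 ] [26.4 20.3 73.7]
[348. 282.] [0.5346 0.1356 0.112 ] [-20.1  21.5  73.7]
[286. 282.] [0.487  0.1373 0.112 ] [-20.  -26.1  73.5]Traceback (most recent call last):
  File "<stdin>", line 10, in <module>
AttributeError: 'tuple' object has no attribute 'round'. Did you mean: 'count'?
```

```bash
python3 -m crank '.016 -.0075 0 0 1;0 0 .2 0 1;0 0 .2 0 1;0 0 .13 0 1;0 0 .05 0 1;0 0 .023 0 1;0 0 0 0 .3;0 0 0 0 -1;0 0 0 0 -1;0 0 0 0 -1' 5
python3 -m crank '0 0 0 0 -1;0 0 0 0 -1;0 0 0 0 -1' 5;python3 -m crank '0 0 0 0 -1;0 0 0 0 -1' 12; python3 asc2.py
```

```text
time: 26.45
ee_pos: [0.512, 0.1596, 0.0647]
eef_rot: [0.718, 0.696, 0.001, 0.0]
ft_force: [-0.7, 0.8, 0.6]
width: 0.0629
grip_force: 0.0
time: 26.75
ee_pos: [0.5116, 0.1595, 0.064]
eef_rot: [0.718, 0.696, 0.0, 0.0]
ft_force: [-1.2, 0.1, 0.9]
width: 0.0457
grip_force: 5.0
time: 26.95
ee_pos: [0.5116, 0.1595, 0.064]
eef_rot: [0.718, 0.696, 0.0, 0.0]
ft_force: [0.3, -0.8, 1.7]
width: 0.0459
grip_force: 12.0
[0.5116 0.1595 0.064 ] [ 0.3 -0.8  1.7]
[(248, np.float64(71.0)), (253, np.float64(-29.0)), (311, np.float64(20.0)), (316, np.float64(90.0)), (328, np.float64(-144.0)), (339, np.float64(11.0)), (358, np.float64(99.0)), (391, np.float64(-119.0))]
```

Run:
```python
from h import *
c=cams.camera("wrist");K,M=c["K"],c["mount"]
g=np.array([0,0,-.019])
for q in(-.004,-.002,0,.002): # axis offset along tool x
    print(q,[proj(K,M,g+np.array([q+.023,0,z]))[0,1].round(1) for z in(-.0295,.0565)], "rim near",proj(K,M,g+np.array([q+.017,0,.0785]))[0,1].round(1))
im,_,_=cam("wrist");print(im[225:330:3,320].tolist())
```

```text
-0.004 [np.float64(316.8), np.float64(247.8)] rim near 246.4
-0.002 [np.float64(312.1), np.float64(244.7)] rim near 243.7
0 [np.float64(307.3), np.float64(241.6)] rim near 240.9
0.002 [np.float64(302.4), np.float64(238.5)] rim near 238.1
[[53, 52, 50], [47, 47, 44], [56, 55, 48], [51, 50, 45], [49, 47, 45], [50, 45, 43], [48, 40, 37], [49, 46, 45], [112, 125, 133], [179, 197, 199], [107, 121, 125], [107, 122, 125], [109, 122, 129], [111, 124, 129], [108, 120, 126], [111, 125, 128], [108, 122, 128], [105, 120, 126], [109, 121, 127], [106, 117, 124], [107, 123, 130], [113, 124, 130], [108, 122, 127], [107, 120, 126], [109, 121, 128], [108, 124, 129], [109, 123, 129], [109, 123, 128], [109, 123, 128], [116, 132, 135], [104, 118, 125], [214, 232, 236], [209, 227, 230], [211, 227, 231], [222, 240, 244]]
```

Regripped: upright, axis about 4 mm off towards tool −x. I lift it and pass beyond the peg so the wrist camera can measure the peg relative to the tool.

```bash
python3 -m crank '0 0 -.1 0 -1;0 0 -.2 0 -1;0 0 -.2 0 -1;0 0 -.18 0 -1;0 0 0 0 -1' 12
python3 -m crank '-.1 .0256 0 0 -1;-.2 .0256 0 0 -1;-.22 .0256 0 0 -1;-.22 .0256 0 0 -1;-.22 .0256 0 0 -1;-.22 .0256 0 0 -1;-.22 .0256 0 0 -1;-.15 .0256 0 0 -1;-.08 .025 0 0 -1;0 0 0 0 -1'
cat > peg.py <<'E'
from h import *
im,K,T=cam("wrist");s=read_state();Rm=R.from_quat(s["eef_rot"]).as_matrix();print(s["ee_pos"].round(4),s["time"])
hsv=cv2.cvtColor(im,cv2.COLOR_BGR2HSV);m=cv2.inRange(hsv,(105,120,30),(130,255,255));n,l,st,c=cv2.connectedComponentsWithStats(m)
for i in range(1,n):
    if st[i,4]>100:print("blue",st[i],c[i].round(1))
o=cv2.inRange(hsv,(3,150,60),(20,255,255));n,l,st,c=cv2.connectedComponentsWithStats(o)
for i in range(1,n):
    if st[i,4]>100:print("orange",st[i],c[i].round(1))
np.savez("w5.npz",im=im,K=K,T=T)
k=st
mm=m>0
ys=np.where(mm.any(1))[0]
for y in range(ys[0],ys[-1]+1,4):
    x=np.where(mm[y])[0]
    if len(x):print(y,x[0],x[-1],int(hsv[y,x,2].mean()),end=" | ")
E
python3 peg.py; python3 asc2.py
```

```text
time: 27.6
ee_pos: [0.5135, 0.1607, 0.2046]
eef_rot: [0.718, 0.696, 0.003, 0.002]
ft_force: [1.0, 0.4, -0.9]
width: 0.046
grip_force: 12.0
time: 28.6
ee_pos: [0.5469, -0.1697, 0.1989]
eef_rot: [0.719, 0.695, -0.0, -0.001]
ft_force: [0.1, 0.4, -1.6]
width: 0.0459
grip_force: 12.0
[ 0.5471 -0.1673  0.1992] 28.65
blue [304 153  29  34 731] [318.2 170. ]
orange [309 141  21  13 192] [318.5 146.8]
orange [287 146  25  39 399] [299.5 163.3]
orange [326 146  16  18 185] [333.9 155.5]
orange [330 167  12  17 111] [335.8 174. ]
orange [310 238  32  11 216] [324.1 243.6]
orange [208 316  19  58 487] [215.3 344.9]
orange [413 316  20  58 494] [424.8 344.6]
orange [ 202  386  364   21 5179] [393.5 397.7]
148 309 309 38 | 156 312 325 77 | 160 309 328 96 | 164 305 331 114 | 168 305 331 140 | 172 304 332 142 | 176 305 331 139 | 180 307 329 123 | 184 311 325 88 | [ 0.5471 -0.1673  0.1992] [ 0.3  0.8 -1.1]
[(235, np.float64(30.0)), (239, np.float64(-40.0)), (245, np.float64(-9.0)), (250, np.float64(26.0)), (253, np.float64(-25.0)), (310, np.float64(13.0)), (316, np.float64(84.0)), (328, np.float64(-120.0)), (339, np.float64(8.0)), (358, np.float64(87.0)), (390, np.float64(-100.0))]
```

Run:
```python
from h import *
from scipy.optimize import least_squares
d=np.load("w5.npz");im,K,T=d["im"],d["K"],d["T"];s=read_state();Rm=R.from_quat(s["eef_rot"]).as_matrix()
hsv=cv2.cvtColor(im,cv2.COLOR_BGR2HSV);m=cv2.inRange(hsv,(105,120,30),(130,255,255));n,l,st,c=cv2.connectedComponentsWithStats(m);k=1+np.argmax(st[1:,4])
# tip flat: bright part
t=np.linspace(0,2*np.pi,60)
def bb(p,zl):
    P=np.vstack([np.c_[p[0]+r*np.cos(t),p[1]+r*np.sin(t),0*t+z] for r,z in((.006,.116),(.0115,.105),(.0115,zl))]);q=proj(K,T,P);return np.r_[q.min(0),q.max(0)]
x,y,w,h=st[k,:4];obs=np.array([x-.5,y-.5,x+w-.5,y+h-.5])
for zl in(.08,.06,.045,.034):
    r=least_squares(lambda p:bb(p,zl)-obs,[.548,-.107],x_scale=.001);P=np.r_[r.x,.116]
    print(zl,r.x.round(4),(bb(r.x,zl)-obs).round(1),"tool",(Rm.T@(P-s["ee_pos"])*1e3).round(1))
```

```text
0.08 [ 0.5465 -0.1078] [-0.9  0.8  0.9 -0.7] tool [58.1 -2.3 83.5]
0.06 [ 0.5465 -0.1081] [-0.9  0.4  0.9 -0.3] tool [57.8 -2.3 83.5]
0.045 [ 0.5465 -0.1083] [-0.9  0.1  0.9 -0.1] tool [57.6 -2.3 83.5]
0.034 [ 0.5465 -0.1084] [-0.9 -0.1  0.9  0.1] tool [57.5 -2.3 83.5]
```

Run:
```python
from h import *
d=np.load("w5.npz");im,K=d["im"],d["K"];c=cams.camera("wrist");M=c["mount"]
for r in(320,318,322):
    v=cv2.GaussianBlur(im,(3,3),0)[r,200:440].astype(float).mean(1);dv=v[2:]-v[:-2];print(r,201+np.argmax(dv[:120]),201+120+np.argmin(dv[120:]),dv.max(),dv.min())
for z in(-.049,):print(proj(K,M,[[-.004+.022,y,z] for y in(-.023,0,.023)]).round(1))
# lower edge (shoulder) columns
for r in(262,275,290):
    v=cv2.GaussianBlur(im,(3,3),0)[r,200:440].astype(float).mean(1);dv=np.abs(v[2:]-v[:-2]);print(r,[201+i for i in range(len(dv)) if dv[i]>25 and dv[i]==dv[max(0,i-3):i+4].max()])
```

```text
320 260 380 135.66666666666666 -131.33333333333331
318 260 380 130.33333333333334 -133.33333333333331
322 260 380 131.66666666666669 -129.66666666666669
[[261.9 319.9]
 [322.9 319.8]
 [383.9 319.8]]
262 [255, 259, 379, 385]
275 [256, 260, 378, 385]
290 [256, 270, 370, 384]
```

```bash
python3 -m crank '.1 -.005 0 0 -1;.15 0 0 0 -1;.0585 0 0 0 -1;0 0 0 0 -1;0 0 .05 0 -1;0 0 .04 0 -1;0 0 0 0 -1' 8
python3 -m crank '0 0 .02 0 -1;0 0 .02 0 -1;0 0 0 0 -1'
python3 -m crank '0 0 .02 0 -1;0 0 .02 0 -1;0 0 0 0 -1'; python3 asc2.py
```

```text
time: 29.45
ee_pos: [0.547, -0.1072, 0.18]
eef_rot: [0.719, 0.695, -0.001, -0.001]
ft_force: [0.5, -0.4, -0.1]
width: 0.0462
grip_force: 8.0
time: 29.75
ee_pos: [0.5478, -0.1063, 0.1734]
eef_rot: [0.718, 0.696, -0.0, -0.0]
ft_force: [-0.4, 0.1, 1.0]
width: 0.0458
grip_force: 8.0
time: 30.05
ee_pos: [0.5478, -0.1059, 0.1654]
eef_rot: [0.718, 0.696, -0.0, -0.0]
ft_force: [0.1, 0.5, -0.5]
width: 0.0456
grip_force: 8.0
[ 0.5478 -0.1059  0.1654] [ 0.1  0.5 -0.5]
[(214, np.float64(-13.0)), (219, np.float64(-7.0)), (228, np.float64(-8.0)), (231, np.float64(-7.0)), (238, np.float64(-30.0)), (241, np.float64(29.0)), (250, np.float64(25.0)), (253, np.float64(-23.0)), (310, np.float64(12.0)), (316, np.float64(80.0)), (328, np.float64(-117.0)), (340, np.float64(8.0)), (358, np.float64(85.0)), (390, np.float64(-99.0))]
```

```bash
python3 -m crank '0 0 .02 0 -1;0 0 .02 0 -1;0 0 .02 0 -1;0 0 0 0 -1'
python3 -m crank '0 0 .02 0 -1;0 0 .02 0 -1;0 0 .02 0 -1;0 0 0 0 -1'; python3 -m crank '0 0 .02 0 -1;0 0 .02 0 -1;0 0 .02 0 -1;0 0 0 0 -1';python3 asc2.py
```

```text
time: 30.5
ee_pos: [0.5478, -0.1058, 0.1532]
eef_rot: [0.718, 0.696, -0.0, -0.0]
ft_force: [-0.5, 2.3, -1.1]
width: 0.0461
grip_force: 8.0
time: 30.9
ee_pos: [0.5477, -0.106, 0.1412]
eef_rot: [0.718, 0.696, -0.0, -0.0]
ft_force: [-0.2, 2.5, -2.3]
width: 0.0458
grip_force: 8.0
time: 31.3
ee_pos: [0.5477, -0.1061, 0.1292]
eef_rot: [0.718, 0.696, -0.0, -0.0]
ft_force: [-0.2, 2.5, -2.2]
width: 0.0456
grip_force: 8.0
[ 0.5477 -0.1061  0.1292] [-0.2  2.5 -2.2]
[(223, np.float64(-18.0)), (229, np.float64(-8.0)), (239, np.float64(-8.0)), (243, np.float64(-6.0)), (249, np.float64(26.0)), (252, np.float64(-23.0)), (311, np.float64(18.0)), (317, np.float64(77.0)), (328, np.float64(-118.0)), (340, np.float64(8.0)), (358, np.float64(85.0)), (390, np.float64(-99.0))]
```

```bash
python3 -m crank '.005 0 0 0 -1;0 0 0 0 -1;0 0 .01 0 -1;0 0 0 0 -1'; python3 -m crank '0 0 .01 0 -1;0 0 .01 0 -1;0 0 0 0 -1'; python3 asc2.py
```

```text
time: 31.75
ee_pos: [0.5479, -0.1055, 0.1277]
eef_rot: [0.718, 0.696, -0.0, 0.0]
ft_force: [0.0, -0.1, -1.0]
width: 0.046
grip_force: 8.0
time: 32.05
ee_pos: [0.5478, -0.1051, 0.1236]
eef_rot: [0.718, 0.696, -0.0, -0.0]
ft_force: [0.6, 0.1, -0.6]
width: 0.046
grip_force: 8.0
[ 0.5478 -0.1051  0.1236] [ 0.6  0.1 -0.6]
[(226, np.float64(-19.0)), (232, np.float64(-8.0)), (242, np.float64(-8.0)), (249, np.float64(24.0)), (252, np.float64(-23.0)), (311, np.float64(18.0)), (317, np.float64(77.0)), (328, np.float64(-118.0)), (340, np.float64(8.0)), (358, np.float64(86.0)), (390, np.float64(-99.0))]
```

```bash
cat > ok.py <<'E'
from bench import read_state
import sys
f=read_state()["ft_force"];sys.exit(f[2]>1.8)
E
python3 -m crank '0 0 .01 0 -1;0 0 0 0 -1' 6 | grep -E 'ee|ft' && python3 ok.py && python3 -m crank '0 0 .01 0 -1;0 0 0 0 -1' | grep -E 'ee|ft' && python3 ok.py && python3 -m crank '0 0 .01 0 -1;0 0 0 0 -1' | grep -E 'ee|ft' && python3 ok.py && python3 -m crank '0 0 .01 0 -1;0 0 0 0 -1' | grep -E 'ee|ft' && python3 ok.py && python3 -m crank '0 0 .01 0 -1;0 0 0 0 -1' | grep -E 'ee|ft' && python3 ok.py && python3 -m crank '0 0 .01 0 -1;0 0 0 0 -1' | grep -E 'ee|ft' && python3 ok.py && python3 -m crank '0 0 .01 0 -1;0 0 0 0 -1' | grep -E 'ee|ft'
```

```text
ee_pos: [0.548, -0.1051, 0.1217]
eef_rot: [0.718, 0.696, -0.0, -0.0]
ft_force: [-0.5, 0.1, -0.5]False
```

```bash
sed -i 's/sys.exit(f\[2\]>1.8)/sys.exit(int(f[2]>1.8))/' ok.py
python3 -m crank '0 0 .01 0 -1;0 0 0 0 -1' 6 | grep -E 'ee_|ft' && python3 ok.py && python3 -m crank '0 0 .01 0 -1;0 0 0 0 -1' | grep -E 'ee_|ft' && python3 ok.py && python3 -m crank '0 0 .01 0 -1;0 0 0 0 -1' | grep -E 'ee_|ft' && python3 ok.py && python3 -m crank '0 0 .01 0 -1;0 0 0 0 -1' | grep -E 'ee_|ft' && python3 ok.py && python3 -m crank '0 0 .01 0 -1;0 0 0 0 -1' | grep -E 'ee_|ft' && python3 ok.py && python3 -m crank '0 0 .01 0 -1;0 0 0 0 -1' | grep -E 'ee_|ft' && python3 ok.py && python3 -m crank '0 0 .01 0 -1;0 0 0 0 -1' | grep -E 'ee_|ft'
```

```text
ee_pos: [0.5479, -0.1051, 0.1197]
ft_force: [0.3, -0.6, -1.0]
ee_pos: [0.5479, -0.1051, 0.1177]
ft_force: [0.2, -0.6, -0.8]
ee_pos: [0.5479, -0.1051, 0.1157]
ft_force: [0.1, 0.1, -0.4]
ee_pos: [0.5479, -0.1051, 0.1137]
ft_force: [-0.1, -0.2, -0.4]
ee_pos: [0.5479, -0.1051, 0.1117]
ft_force: [0.5, 0.3, -1.1]
ee_pos: [0.5479, -0.1051, 0.1097]
ft_force: [0.4, 0.6, -0.1]
ee_pos: [0.5479, -0.1051, 0.1077]
ft_force: [-0.7, -0.9, -0.2]
```

```bash
python3 -m crank '0 0 .01 0 -1;0 0 0 0 -1' 6 | grep -E 'ee_|ft' && python3 ok.py && python3 -m crank '0 0 .01 0 -1;0 0 0 0 -1' | grep -E 'ee_|ft' && python3 ok.py && python3 -m crank '0 0 .01 0 -1;0 0 0 0 -1' | grep -E 'ee_|ft' && python3 ok.py && python3 -m crank '0 0 .01 0 -1;0 0 0 0 -1' | grep -E 'ee_|ft' && python3 ok.py && python3 -m crank '0 0 .01 0 -1;0 0 0 0 -1' | grep -E 'ee_|ft' && python3 ok.py && python3 -m crank '0 0 .01 0 -1;0 0 0 0 -1' | grep -E 'ee_|ft' && python3 ok.py && python3 -m crank '0 0 .01 0 -1;0 0 0 0 -1' | grep -E 'ee_|ft'; python3 asc2.py
```

```text
ee_pos: [0.5479, -0.1051, 0.1057]
ft_force: [-0.3, -0.4, -1.0]
ee_pos: [0.5479, -0.105, 0.1037]
ft_force: [0.5, 0.3, -0.5]
ee_pos: [0.5479, -0.1051, 0.1017]
ft_force: [-0.5, 0.2, 0.2]
ee_pos: [0.5479, -0.1051, 0.0997]
ft_force: [0.2, 0.6, -0.4]
ee_pos: [0.5479, -0.1051, 0.0977]
ft_force: [-0.5, 0.5, -0.8]
ee_pos: [0.5482, -0.105, 0.0961]
ft_force: [-0.2, 1.2, 2.9]
[ 0.5482 -0.105   0.0961] [-0.2  1.2  2.9]
[(236, np.float64(-23.0)), (242, np.float64(-8.0)), (250, np.float64(17.0)), (253, np.float64(-20.0)), (311, np.float64(14.0)), (317, np.float64(87.0)), (328, np.float64(-119.0)), (339, np.float64(8.0)), (358, np.float64(86.0)), (390, np.float64(-100.0))]
```

Contact felt: 2.9 N with the rim about 36 mm above the bench. Confirming with half a millimetre more.

```bash
python3 -m crank '0 0 .003 0 -1;0 0 0 0 -1' 6
python3 - <<'E'
from h import *
a,_,_=cam("scene");np.save("sc.npy",a)
E
```

```text
time: 35.15
ee_pos: [0.5482, -0.105, 0.0959]
eef_rot: [0.718, 0.696, 0.0, 0.0]
ft_force: [-2.7, 1.2, 5.6]
width: 0.0461
grip_force: 6.0
```

```bash
python3 -m crank '0 -.003 -.005 0 -1;0 0 0 0 -1;0 0 0 0 -1' 3; python3 -m crank '0 0 0 0 0.08;0 0 0 0 .12;0 0 0 0 .2;0 0 0 0 .35;0 0 0 0 .6;0 0 0 0 .6' 3
python3 -m crank '0 0 -.05 0 .6;0 0 -.1 0 .6;0 0 -.2 0 .6;0 0 -.2 0 .6;0 0 -.2 0 .6;0 0 0 0 .6'
python3 - <<'E'
from h import *
a,_,_=cam("wrist");b,_,_=cam("scene");c,_,_=cam("top")
m=np.zeros((560,800,3),np.uint8);m[:280,:400]=cv2.resize(a[100:380,120:520],(400,280));m[:560,400:]=cv2.resize(b[120:260,200:300],(400,560),interpolation=cv2.INTER_CUBIC);m[280:,:400]=cv2.resize(c[205:345,180:380],(400,280));cv2.imwrite("pics/v10.png",m)
E
```

```text
time: 35.5
ee_pos: [0.5474, -0.1051, 0.0962]
eef_rot: [0.718, 0.696, -0.0, -0.0]
ft_force: [-0.6, 0.2, -1.5]
width: 0.0462
grip_force: 3.0
time: 36.1
ee_pos: [0.5475, -0.1051, 0.0964]
eef_rot: [0.718, 0.696, 0.0, 0.0]
ft_force: [-0.4, -0.4, -1.2]
width: 0.0657
grip_force: 0.0
time: 36.7
ee_pos: [0.5499, -0.1048, 0.2528]
eef_rot: [0.718, 0.696, 0.002, 0.004]
ft_force: [1.1, 0.4, -0.5]
width: 0.0697
grip_force: 0.0
```

View pics/v10.png

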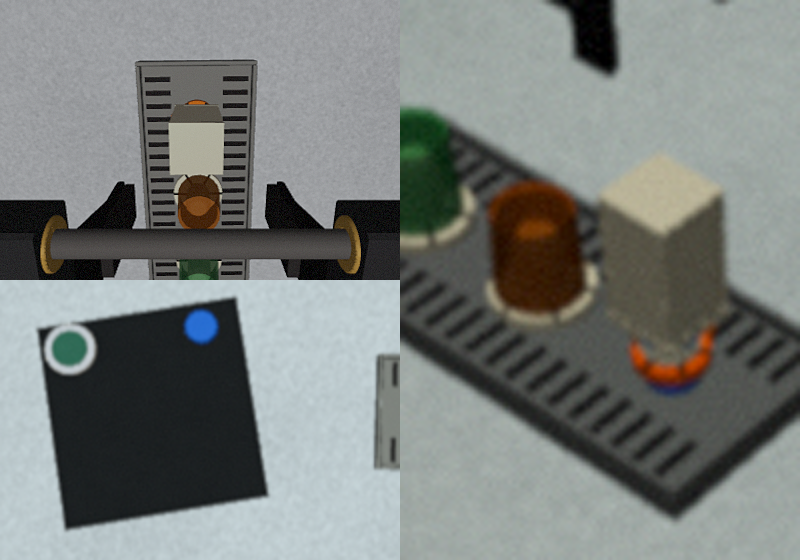

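The bottle stands straight on the orange clip (scene panel, rim at (672,345)), the gripper is clear, and the beakers, cap and tin look as they did at the start. Handing in.

```bash
python3 -c "
from bench import workorder;print(workorder.close_job())"
```

```text
the job is handed in; nothing more can be done
None
```

The bottle hangs mouth-down on the slim peg, its rim resting on the orange clip (contact felt before letting go) and standing straight in the last camera view; the beakers, cap and tin were not touched, and I handed the job in at about 37 s (the verdict was not shown).

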